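# Load a thin-layer plate into the plate scanner

## Robot

A 6-joint arm with a two-finger parallel gripper is mounted at the origin on a cart in front of the work surface, level with it; the furniture and walls round the work are solid. World frame = base frame: x ahead of the robot, y to its left, z up, the work surface at z = 0. Lengths are in mm, angles in rad, forces in N, time in s.
With the tool pointing down it reaches from about 350 to 875 mm from the base axis. Payload 4.2 kg.
Tool frame: the origin (TCP) lies between the finger pads; the fingertips stand 11 mm ahead of it and the grasp point (between the pads) lies 8 mm behind it; z points along the fingers, y is the direction in which the jaws open and shut (so a half turn about z gives the same grasp; the last joint's range is limited). The gripper opens to 85 mm and grips with 20 to 120 N. Pads are 22 mm wide; open, the fingers measure 114 mm over their backs; the gripper's body (76 mm by 85 mm) begins 54 mm behind the grasp point. The pads swing forward as they close: fully open they stand 13 mm farther back than shut.
Start: joints at [1.514, 0.385, 0.008, 0, -1.194, -0.259], TCP at [194.078, 594.082, 242.312] pointing down, gripper open.
Joint ranges: [-3.14, 3.14], [-1.21, 2.06], [-1.07, 1.41], [-3.16, 2.05], [-2.99, -0.16], [-3.1, 3.1]. Speed limits (rad/s): [2.79, 2.79, 3.14, 3.14, 3.14, 3.14].

## Interface

Orientations are given as a unit quaternion [x, y, z, w].
In Python, from bench import * gives the robot as it stands.
- The arm moves only by the tool servo_tool, never from a script. Its argument "rows" is a list of rows, each a list of 7 numbers: the opening, from 0 (shut) to 1 (fully open), then the shift along the tool's x, y, z in cm, then the turn, a rotation vector about the tool's x, y, z in degrees. A call has 1 to 12 rows; each row shifts and turns the commanded pose from where the row before left it, along the tool's axes as they then stand; what a row does not reach is not made up. A row lasts 1/10 s, in which the tool goes at most 50 mm and 8.59 degrees, less where a joint would pass 70% of its speed; a pose out of reach is approached as far as the arm can. A call is refused whole if a number of a shift passes 5 or a number of a turn 8.59, either way. A call with a gripper value outside its range is refused whole. The fingers move at their own pace and stop on an object; the grip force is fixed at half the most. Time passes only in rows, so rows that do not move let the fingers close. It gives the time, the measured TCP pose, the force and the opening at its end, in the units of the state.
- read_state(): the state, without advancing time (a new reading comes with each control period).
- get_image(name): name is "scene" or "top"; returns a dict with "image" (480x640x3 uint8, red, green, blue), "mtx" (3x3 intrinsics, pixels), "k1" (the pictures are not rectified: a ray, as slopes to the right and down, at radius r is drawn at 1 + k1 r^2 times it, then the intrinsics apply), "extrinsics" (4x4, takes a point from camera to world coordinates). Camera axes: x right, y up, looking along -z (the intrinsics and any distortion apply to the point x, -y, -z); pixel columns grow to the right and rows downward; lengths in mm; the calibration is good to about 2 mm. A picture is of the moment at which its call begins. There is no depth.
- job_done(): hands the job in, once; it reports no verdict.
The state is a dict: "clock": time; "joints": joint angles; "joint_vel": joint speeds; "joint_efforts": joint torques, N m; "position": TCP position; "ee_rot": TCP orientation; "contact_force": force on the tool from outside, world axes, zero at the start; "wrist_torque": the same for the moment, N m; "gripper_width": finger opening in mm.
Only numpy, scipy, OpenCV 4.12 (cv2) and the standard library are available. Lean on these libraries where they do the work, as an engineer would, in place of code of your own. Each camera call takes 0.05 s, during which the arm holds its last target. There are 200 camera calls.

## Task

Pull the scanner's tray right out. Then slide the thin glass plate across the flat drier until one end sticks out over the drier's rim far enough to be taken by its two long side edges, lift it off, set it down flat in the tray's pocket and let go, and push the tray fully home with the plate in it. The plate is glass, so do not drop it or let it fall, and leave the bottles, the tape roll and the things on the drier standing where they are.

Things in the scene. Friction and masses are not known exactly. Their poses are not given: they have to be found in the camera images.
- plate_center (a point): Middle (half-way up) of the loose thin glass plate with a white layer on top, 100 x 50 x 2.5 mm, about 35 g. x along the 100 mm length, y along the width, z out of the face. It lies flat on the drier, too thin to be gripped there, at any yaw. Either end may go first into the scanner.
- plate_end_a (a point): Middle of the plate's end edge at its +x end, 50 mm from the plate's middle.
- plate_end_b (a point): Middle of the plate's end edge at its -x end, 50 mm from the plate's middle.
- drier: Flat plate drier, cold, fixed: white housing 178 x 178 mm under a smooth black square top 200 x 200 mm, 8 mm thick, upper face 62 mm above the bench, standing 11 mm proud of the housing. Origin: centre of its underside; x, y square to its rims, z up; control knob on its -x face. The plate slides easily on it: fingertips pressed on it with about 15 N carry it along, and turn it if spread and slow.
- tray (a joint): How far the scanner tray is pulled out, m: 0 fully home, 0.145 at its outer stop. It starts ajar, runs with about 1.5 N of friction and stays where it is left.
- tray_handle (a point): Middle of the steel pull bar on the tray's front: 10 mm thick, 64 mm long along y, 40 mm above the bench; its axis 30 mm in front of the tray's front panel (122 mm wide, 8 mm thick, top 60 mm above the bench). Axes: the tray slides out along -x and home along +x.
- tray_pocket (a point): Centre of the tray pocket's floor, 40 mm above the bench, 113 mm behind the pull bar (+x; same axes). Pocket 106 mm long (x), 55 wide (y), lips 3.5 mm high. In the 54 mm nearest the bar the floor is only 32 mm wide with no side lips: finger cut-outs, open to the bench and sideways, so fingers can hold the plate's side edges there. Front lip to front panel: 18 mm.
- scanner: Plate scanner, fixed: low white case 190 mm deep (x) x 200 wide (y) x 70 high, origin at the centre of its underside; the tray comes out of its front face, which looks to its own -x. With the tray right out the whole pocket lies in front of the case (17 mm clear).
- beaker: Small empty clear beaker, 53 mm wide, 61 mm high, standing upright on one of the drier's two far (+x) corners; origin at the centre of its underside. Leave it.
- cap: Purple screw cap, 53 mm wide, 21 mm high, lying on the other far corner of the drier; origin at the centre of its underside. Leave it.
- reagent_bottle: Clear bottle with purple cap, 75 mm wide, 136 mm high, upright on the bench close by the drier; origin at the centre of its underside. It, the other bottle and the tape roll stand one each beside the drier's -x, +y and -y rims, in any order. Leave it.
- solvent_bottle: A second such bottle, 75 mm wide, 136 mm high; origin at the centre of its underside. Leave it.
- tape: Roll of adhesive tape lying flat on the bench, 92 mm wide, 25 mm high (lower than the drier's top); origin at the centre of its underside. Leave it.
- module_corner (a point): Foot of the near upright corner edge of the fixed grey instrument stack at the back left, 330 mm high (bottles on top). From this corner one face runs back and to the right, towards (0.906, -0.423) in x, y, for 435 mm; the other back and to the left, towards (0.423, 0.906), for 345 mm. Keep the gripper and wrist clear of it.
Not all that is in view belongs to the job. Leave any pink look-alike of the part that bears plate_center alone.

How it is judged (in metres and radians):
On the way, in this order (a step that is already met when the one before it is completed fails the run):
1. the tray is pulled right out (value of joint tray above 0.138 m), for 0.1 s.
2. the plate, still lying flat on the drier, sticks out at least 20 mm over a rim (angle between plate_center's own z axis and vertical below 0.06 rad and z of plate_center in the frame of drier between 0.06 and 0.066 m and (x of any of plate_end_a, plate_end_b in the frame of drier above 0.12 m or x of any of plate_end_a, plate_end_b in the frame of drier below -0.12 m or y of any of plate_end_a, plate_end_b in the frame of drier above 0.12 m or y of any of plate_end_a, plate_end_b in the frame of drier below -0.12 m)), for 0.2 s.
3. the plate lies flat in the pocket of the pulled-out tray, let go (value of joint tray above 0.1 m and x of plate_center in the frame of tray_pocket between -0.006 and 0.006 m and y of plate_center in the frame of tray_pocket between -0.005 and 0.005 m and z of plate_center in the frame of tray_pocket below 0.003 m and angle between plate_center's own z axis and vertical below 0.03 rad and contact force between the fingers and plate below 0.05 N), for 0.2 s.
At the end, for the whole second after the job is handed in: Tray home (within 4 mm) with the plate flat and still inside its pocket: its middle within 6 mm along and 5 mm across of the pocket's centre, not riding on a lip (under 3 mm above the floor, tilt under 0.03 rad) (value of joint tray below 0.004 m and x of plate_center in the frame of tray_pocket between -0.006 and 0.006 m and y of plate_center in the frame of tray_pocket between -0.005 and 0.005 m and z of plate_center in the frame of tray_pocket below 0.003 m and angle between plate_center's own z axis and vertical below 0.03 rad and linear speed of plate below 0.01 m/s); the robot touches nothing.
It fails at once if the plate is dropped off the drier or the tray (height (world z) of plate_center below 0.03 m).
It fails at once if the plate is let fall (moving over 0.5 m/s with no finger on it) (linear speed of plate above 0.5 m/s and contact force between the fingers and plate below 0.01 N).
It fails at once if a bottle, the tape, the beaker or the cap is shifted by over 20 mm (distance of any of reagent_bottle, solvent_bottle, tape, beaker, cap from where it was at the start of the episode above 0.02 m).
It fails at once if a bottle or the beaker is tipped (angle between any of reagent_bottle, solvent_bottle, beaker's own z axis and vertical above 0.5 rad).
It also fails if it takes over 72 s, if anything falls off the work surface, if the arm or the gripper's body presses on something with over 40 N, if the wrist force passes 120 N, or if a joint passes its speed limit or range.

## Working session

There is one attempt and no reset: what is moved stays moved. The work goes in short steps, Python scripts to look and compute and a tool call to move; the robot and the scene stay as the last step left them, time stands still between calls to the robot, and variables do not carry over. Pictures are saved under pics/ and viewed, about 8 in all and at most 12, crops included, and the job is handed in when it is done.

Besides the shell and the picture viewer there is one more tool, called after "Call:" as name(argument=value, ...) on one line, values as JSON. servo_tool: Moves the arm, as the interface text tells. Its arguments: {"type":"object","properties":{"rows":{"type":"array","items":{"type":"array","items":{"type":"number"}}}},"required":["rows"]}

```bash
mkdir -p pics
cat > h.py <<'E'
from bench import *
import numpy as np, cv2
def snap(name,out):
    d=get_image(name); cv2.imwrite('pics/'+out+'.png',d['image'][:,:,::-1]); np.savez('pics/'+out+'.npz',**{k:np.array(d[k]) for k in d}); return d
def load(out): return np.load('pics/'+out+'.npz')
def ray(d,u,v):
    K=d['mtx']; k=float(d['k1']); x=np.linalg.solve(K,[u,v,1.])[:2]; s=x.copy()
    for _ in range(30): s=x/(1+k*(s@s))
    E=d['extrinsics']; r=E[:3,:3]@np.array([s[0],-s[1],-1.]); return E[:3,3],r
def onz(d,u,v,z):
    o,r=ray(d,u,v); return o+r*(z-o[2])/r[2]
def tri(a,b):
    (o1,r1),(o2,r2)=a,b; A=np.stack([r1,-r2],1); t=np.linalg.lstsq(A,o2-o1,rcond=None)[0]
    p,q=o1+r1*t[0],o2+r2*t[1]; return (p+q)/2,np.linalg.norm(p-q)
def proj(d,p):
    E=d['extrinsics']; c=E[:3,:3].T@(np.array(p,float)-E[:3,3]); s=np.array([c[0]/-c[2],-c[1]/-c[2]]); s=s*(1+float(d['k1'])*(s@s)); return (d['mtx']@[*s,1])[:2]
E
python3 - <<'E'
from h import *
for n in('scene','top'):
    d=snap(n,n+'0'); print(n,np.round(d['mtx'],1).tolist(),d['k1'],np.round(d['extrinsics'],3).tolist())
print(read_state())
E
```

```text
scene [[486.7, 0.0, 313.8], [0.0, 486.7, 242.6], [0.0, 0.0, 1.0]] -0.03802715888589707 [[0.848, 0.34, -0.407, 119.418], [-0.53, 0.551, -0.644, -692.143], [0.005, 0.762, 0.648, 799.46], [0.0, 0.0, 0.0, 1.0]]
top [[606.9, 0.0, 311.1], [0.0, 606.9, 238.8], [0.0, 0.0, 1.0]] -0.08967042240948245 [[-0.001, 0.998, -0.055, 505.836], [-1.0, -0.002, -0.021, 13.841], [-0.022, 0.055, 0.998, 1363.651], [0.0, 0.0, 0.0, 1.0]]
{'clock': 0.1, 'joints': array([ 1.51357497e+00,  3.85482257e-01,  6.73986004e-03, -4.22064613e-04,
       -1.19400545e+00, -2.58599513e-01]), 'joint_vel': array([ 0.00087687, -0.00097975,  0.00242836,  0.00044882, -0.00196382,
       -0.00125778]), 'joint_efforts': array([-4.53428984e-04, -3.93321025e+01,  1.88928133e+01,  4.19793382e+00,
       -2.60413552e-03,  4.22299891e-06]), 'position': array([193.95342779, 593.60791117, 241.32244968]), 'ee_rot': array([ 9.87545301e-01, -1.57331776e-01, -9.70769030e-05,  9.90532322e-04]), 'contact_force': array([ 0.11683655,  0.29402144, -0.80239209]), 'wrist_torque': array([ 0.01199563, -0.03219394,  0.01027005]), 'gripper_width': 85.06487278613797}
```

View pics/scene0.png

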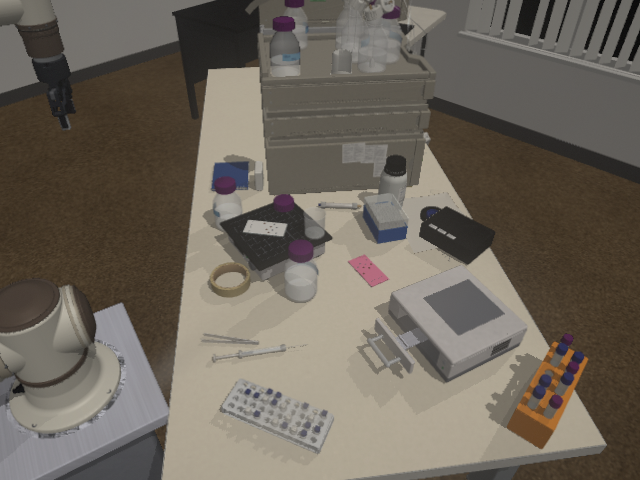

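View pics/top0.png

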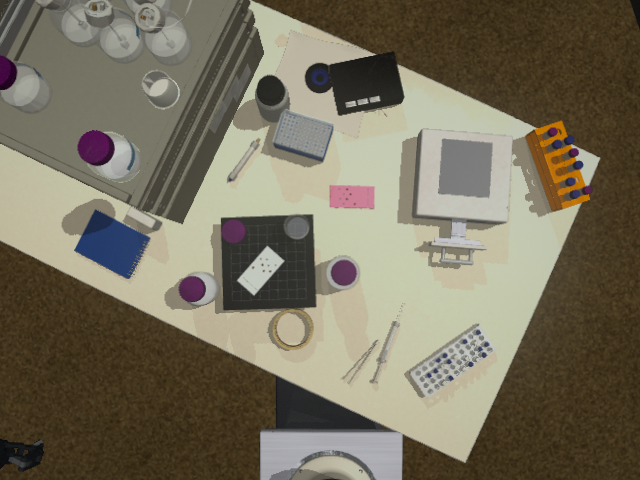

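Run:
```python
from h import *
t=cv2.imread('pics/top0.png');s=cv2.imread('pics/scene0.png')
a=cv2.resize(t[205:320,175:365],None,fx=4,fy=4,interpolation=cv2.INTER_CUBIC)   # 760x460
b=cv2.resize(t[210:280,400:520],None,fx=4,fy=4,interpolation=cv2.INTER_CUBIC)
cv2.imwrite('pics/ca.png',a)
c=cv2.resize(s[300:380,355:455],None,fx=4,fy=4,interpolation=cv2.INTER_CUBIC)
im=np.zeros((320,880,3),np.uint8); im[:280,:480]=b; im[:320,480:880]=c
cv2.imwrite('pics/cb.png',im[:, :])
im=cv2.resize(im,(800,291)); cv2.imwrite('pics/cb.png',im)
cv2.imwrite('pics/cc.png',cv2.resize(s[190:280,215:335],None,fx=6,fy=6,interpolation=cv2.INTER_CUBIC))
```

```text
(no output)
```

View pics/ca.png

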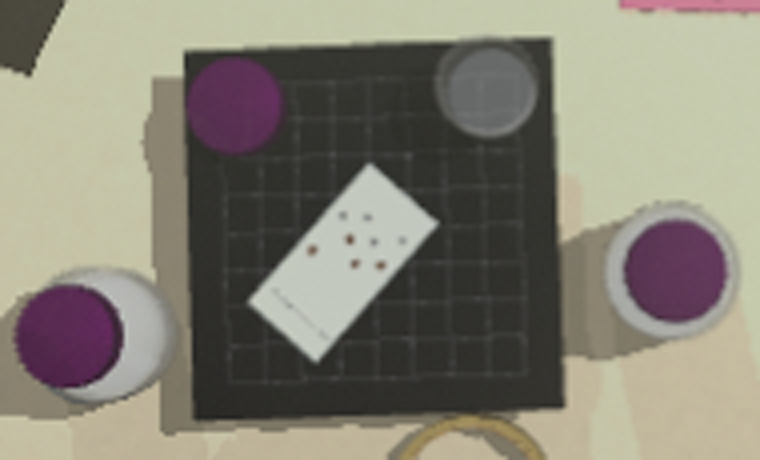

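View pics/cb.png

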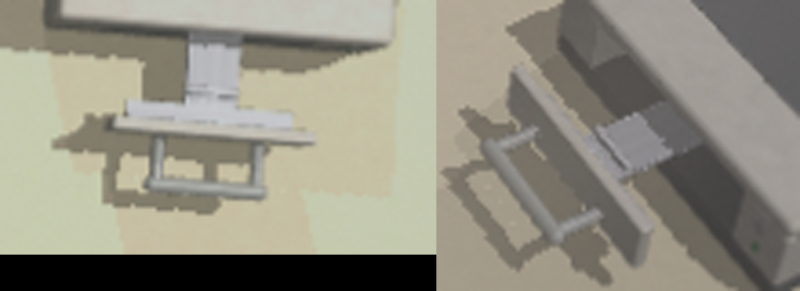

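View pics/cc.png

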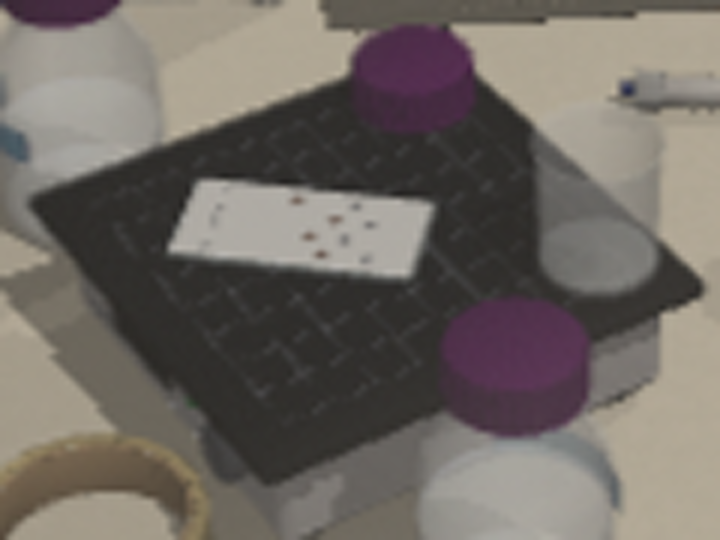

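Run:
```python
from h import *
T=load('top0');S=load('scene0')
A=lambda x,y:(175+(x+.5)/4-.5,205+(y+.5)/4-.5)
C=lambda x,y:(215+(x+.5)/6-.5,190+(y+.5)/6-.5)
B=lambda x,y:(400+x*1.1/4-.4,210+y*1.1/4-.4)
D=lambda x,y:(355+(x*1.1-480)/4-.4,300+y*1.1/4-.4)
def t(n,a,b):
    p,e=tri(ray(T,*a),ray(S,*b)); print(n,p.round(1),round(e,1))
t('pl far',A(369,163),C(435,203));t('pl right',A(438,221),C(412,278));t('pl near',A(316,361),C(168,253));t('pl left',A(248,300),C(200,180))
t('dr -x+y',A(195,419),C(32,203));t('dr -x-y',A(564,407),C(270,485));t('dr +x-y',A(551,39),C(703,290))
t('h +y',B(152,187),D(490,147));t('h -y',B(262,192),D(558,236))
print('drier62',[onz(T,*A(*p),62).round(1).tolist() for p in((185,51),(551,39),(564,407),(195,419))])
print('plate64',[onz(T,*A(*p),64.5).round(1).tolist() for p in((369,163),(438,221),(316,361),(248,300))])
print('handle40',[onz(T,*B(*p),45).round(1).tolist() for p in((152,187),(262,192))])
print('panel top60',[onz(T,*B(*p),60).round(1).tolist() for p in((112,118),(314,137))])
print('case top70 front',[onz(T,*B(*p),70).round(1).tolist() for p in((62,15),(388,42))])
print('bottle',[onz(T,*A(*p),136).round(1).tolist() for p in((677,271),(69,336))])
print('caps', onz(T,*A(235,105),83).round(1), onz(T,*A(487,90),123).round(1))
print('tape',onz(T,292.5,329,25).round(1))
```

```text
pl far [564.7 136.7  62.1] 1.3
pl right [533.3  99.5  62.1] 1.0
pl near [458.2 165.1  61.6] 0.9
pl left [490.7 202.1  60.9] 0.5
dr -x+y [427.1 231.1  55.8] 1.7
dr -x-y [434.1  31.8  53.7] 2.5
dr +x-y [631.7  38.9  55.8] 0.7
h +y [ 531.5 -242.8   39.8] 3.3
h -y [ 527.3 -308.2   40.6] 0.9
drier62 [[625.0, 237.1, 62.0], [630.8, 39.0, 62.0], [433.4, 32.2, 62.0], [426.7, 230.4, 62.0]]
plate64 [[564.0, 136.7, 64.5], [532.8, 99.6, 64.5], [458.0, 164.9, 64.5], [490.6, 201.7, 64.5]]
handle40 [[530.1, -240.8, 45.0], [526.9, -306.9, 45.0]]
panel top60 [[570.7, -214.7, 60.0], [559.1, -334.7, 60.0]]
case top70 front [[630.9, -184.2, 70.0], [614.7, -377.1, 70.0]]
bottle [[506.0, -25.9, 136.0], [473.0, 282.9, 136.0]]
caps [594.1 206.5  83. ] [598.8  70.7 123. ]
tape [381.7  83.6  25. ]
```

```bash
cat >> h.py <<'E'
from scipy.spatial.transform import Rotation as Ro
def Rd(phi):
    c,s=np.cos(np.radians(phi)),np.sin(np.radians(phi)); return np.array([[c,s,0],[s,-c,0],[0,0,-1.]])
def plan(legs,p=None,R=None):
    """legs: (xyz, phi, opening, n)"""
    if p is None:
        st=read_state(); p=st['position']; R=Ro.from_quat(st['ee_rot']).as_matrix()
    rows=[]
    for q,phi,o,n in legs:
        q=np.array(q,float)
        for i in range(n,0,-1):
            rv=np.degrees(Ro.from_matrix(R.T@Rd(phi)).as_rotvec())/i
            d=R.T@(q-p)/10/i; d=d.round(2); rv=rv.round(1)
            rows.append([o,*d.tolist(),*rv.tolist()]); p=p+R@d*10; R=R@Ro.from_rotvec(np.radians(rv)).as_matrix()
    for i in range(0,len(rows),12): print(str(rows[i:i+12]).replace(' ',''))
    a=np.abs(np.array(rows)); print('max',a.max(0), np.linalg.norm(a[:,1:4],axis=1).max())
def stt():
    s=read_state(); M=Ro.from_quat(s['ee_rot']).as_matrix()
    print('t',round(s['clock'],2),'p',s['position'].round(1),'phi',round(np.degrees(np.arctan2(M[1,0],M[0,0])),2),'tilt',M[2].round(3),'F',s['contact_force'].round(1),'w',round(s['gripper_width'],1),'j',s['joints'].round(2))
E
python3 -c "
from h import *
plan([((529.5,-275,150),-95,0.28,24),((529.5,-275,32),-95,0.28,5)])"
```

```text
[[0.28,2.45,3.0,0.39,0.0,-0.0,3.2],[0.28,2.62,2.86,0.39,0.0,-0.0,3.2],[0.28,2.77,2.71,0.39,0.0,-0.0,3.2],[0.28,2.92,2.55,0.39,0.0,-0.0,3.2],[0.28,3.06,2.39,0.39,0.0,-0.0,3.2],[0.28,3.19,2.21,0.39,0.0,-0.0,3.2],[0.28,3.31,2.03,0.39,0.0,-0.0,3.2],[0.28,3.41,1.84,0.39,0.0,-0.0,3.2],[0.28,3.51,1.65,0.39,0.0,-0.0,3.2],[0.28,3.6,1.45,0.38,0.0,-0.0,3.2],[0.28,3.67,1.25,0.39,0.0,-0.0,3.2],[0.28,3.74,1.04,0.38,0.0,-0.0,3.2]]
[[0.28,3.79,0.83,0.39,0.0,-0.0,3.2],[0.28,3.83,0.62,0.38,0.0,-0.0,3.2],[0.28,3.86,0.4,0.39,0.0,-0.0,3.2],[0.28,3.88,0.19,0.38,0.0,-0.0,3.2],[0.28,3.88,-0.03,0.39,0.0,-0.0,3.2],[0.28,3.87,-0.24,0.38,0.0,-0.0,3.2],[0.28,3.85,-0.46,0.39,0.0,-0.0,3.2],[0.28,3.82,-0.67,0.38,0.0,-0.0,3.2],[0.28,3.78,-0.89,0.39,0.0,-0.0,3.2],[0.28,3.72,-1.1,0.38,0.0,-0.0,3.2],[0.28,3.65,-1.3,0.39,0.0,-0.1,3.2],[0.28,3.58,-1.5,0.38,0.0,-0.0,3.3]]
[[0.28,-0.0,-0.0,2.36,0.0,-0.0,-0.0],[0.28,-0.0,-0.0,2.36,0.0,-0.0,-0.0],[0.28,-0.0,-0.0,2.36,0.0,-0.0,-0.0],[0.28,-0.0,-0.0,2.36,0.0,-0.0,-0.0],[0.28,-0.0,-0.01,2.36,0.0,-0.0,-0.0]]
max [0.28 3.88 3.   2.36 0.   0.1  3.3 ] 3.9031910022441894
```

Call:
servo_tool(rows=[[0.28,2.45,3.0,0.39,0.0,0.0,3.2],[0.28,2.62,2.86,0.39,0.0,0.0,3.2],[0.28,2.77,2.71,0.39,0.0,0.0,3.2],[0.28,2.92,2.55,0.39,0.0,0.0,3.2],[0.28,3.06,2.39,0.39,0.0,0.0,3.2],[0.28,3.19,2.21,0.39,0.0,0.0,3.2],[0.28,3.31,2.03,0.39,0.0,0.0,3.2],[0.28,3.41,1.84,0.39,0.0,0.0,3.2],[0.28,3.51,1.65,0.39,0.0,0.0,3.2],[0.28,3.6,1.45,0.38,0.0,0.0,3.2],[0.28,3.67,1.25,0.39,0.0,0.0,3.2],[0.28,3.74,1.04,0.38,0.0,0.0,3.2]])

```text
clock: 1.3
position: [362.0, 158.4, 195.5]
ee_rot: [0.88, -0.474, -0.0, 0.0]
contact_force: [1.2, 0.3, 0.8]
gripper_width: 23.7
```

Call:
servo_tool(rows=[[0.28,3.79,0.83,0.39,0.0,0.0,3.2],[0.28,3.83,0.62,0.38,0.0,0.0,3.2],[0.28,3.86,0.4,0.39,0.0,0.0,3.2],[0.28,3.88,0.19,0.38,0.0,0.0,3.2],[0.28,3.88,-0.03,0.39,0.0,0.0,3.2],[0.28,3.87,-0.24,0.38,0.0,0.0,3.2],[0.28,3.85,-0.46,0.39,0.0,0.0,3.2],[0.28,3.82,-0.67,0.38,0.0,0.0,3.2],[0.28,3.78,-0.89,0.39,0.0,0.0,3.2],[0.28,3.72,-1.1,0.38,0.0,0.0,3.2],[0.28,3.65,-1.3,0.39,0.0,0.0,3.2],[0.28,3.58,-1.5,0.38,0.0,0.0,3.3]])

```text
clock: 2.5
position: [529.9, -275.8, 148.8]
ee_rot: [-0.675, 0.738, 0.0, -0.0]
contact_force: [0.2, 1.0, -0.1]
gripper_width: 23.7
```

```bash
python3 -c "
from h import *
stt();plan([((529.5,-275,150),-95,0.28,2),((529.5,-275,33),-95,0.28,5)])"
```

```text
t 2.5 p [ 529.9 -275.8  148.8] phi -95.14 tilt [-0.     0.001 -1.   ] F [ 0.2  1.  -0.1] w 23.7 j [-0.21  0.42 -0.19 -0.   -0.96  0.12]
[[0.28,-0.04,0.02,-0.06,0.0,0.0,-0.1],[0.28,-0.04,0.03,-0.06,0.1,0.0,-0.0],[0.28,0.0,0.0,2.34,-0.0,0.0,-0.0],[0.28,0.0,0.0,2.34,-0.0,0.0,-0.0],[0.28,0.0,0.0,2.34,-0.0,0.0,-0.0],[0.28,0.0,0.0,2.34,-0.0,0.0,-0.0],[0.28,0.0,0.0,2.34,-0.0,0.0,-0.0]]
max [0.28 0.04 0.03 2.34 0.1  0.   0.1 ] 2.34
```

Call:
servo_tool(rows=[[0.28,0,0,2.3,0,0,0],[0.28,0,0,2.3,0,0,0],[0.28,0,0,2.3,0,0,0],[0.28,0,0,2.3,0,0,0],[0.28,0,0,2.3,0,0,0],[0,0,0,0,0,0,0],[0,0,0,0,0,0,0],[0,0,0,0,0,0,0]])

```text
clock: 3.3
position: [527.2, -273.6, 31.7]
ee_rot: [-0.675, 0.738, 0.003, -0.001]
contact_force: [2.0, -2.7, -23.8]
gripper_width: 7.7
```

Call:
servo_tool(rows=[[0,0,0.5,0,0,0,0],[0,0,1.5,0,0,0,0],[0,0,1.5,0,0,0,0],[0,0,1.5,0,0,0,0],[0,0,1.5,0,0,0,0],[0,0,1.0,0,0,0,0],[0,0,0,0,0,0,0]])

```text
clock: 4.0
position: [449.4, -267.0, 31.7]
ee_rot: [-0.675, 0.738, 0.004, -0.002]
contact_force: [-2.2, -5.9, -29.1]
gripper_width: 7.7
```

Call:
servo_tool(rows=[[0,0,0.5,0,0,0,0],[0,0,0.4,0,0,0,0],[0,0,0.3,0,0,0,0],[0,0,0.2,0,0,0,0],[0,0,0,0,0,0,0]])

```text
clock: 4.5
position: [438.2, -266.1, 31.8]
ee_rot: [-0.675, 0.738, 0.002, -0.001]
contact_force: [1.4, -6.7, -33.5]
gripper_width: 8.2
```

Call:
servo_tool(rows=[[0,0,0.3,0,0,0,0],[0,0,0.3,0,0,0,0],[0,0,0.2,0,0,0,0],[0,0,0,0,0,0,0]])

```text
clock: 4.9
position: [438.2, -266.2, 32.0]
ee_rot: [-0.675, 0.737, -0.004, 0.004]
contact_force: [16.5, -6.2, -49.8]
gripper_width: 7.5
```

Call:
servo_tool(rows=[[0.3,0,-0.4,0,0,0,0],[0.3,0,-0.4,0,0,0,0],[0.3,0,0,0,0,0,0],[0.3,0,0,-2,0,0,0],[0.3,0,0,-4,0,0,0],[0.3,0,0,-4.5,0,0,0],[0.25,-4.5,0,-2,0,0,0],[0.25,-4.5,0,0,0,0,0],[0.25,-4.5,0,0,0,0,0],[0.25,-4.5,0,0,0,0,0]])

```text
clock: 5.9
position: [457.2, -85.8, 162.0]
ee_rot: [-0.675, 0.737, -0.002, 0.002]
contact_force: [0.7, 0.2, -0.8]
gripper_width: 21.3
```

Run:
```python
from h import *
stt()
snap('top','top1');snap('scene','scene1')
t=cv2.imread('pics/top1.png');s=cv2.imread('pics/scene1.png')
im=np.zeros((600,800,3),np.uint8)
im[:600,:400]=cv2.resize(t[195:320,415:515],(480,600),interpolation=cv2.INTER_CUBIC)[:,:400]
im[:480,400:]=cv2.resize(s[305:425,325:425],(400,480),interpolation=cv2.INTER_CUBIC)
cv2.imwrite('pics/v6.png',im)
```

```text
t 5.9 p [457.2 -85.8 162. ] phi -95.02 tilt [-0.001 -0.005 -1.   ] F [ 0.7  0.2 -0.8] w 21.3 j [ 0.17  0.19 -0.49  0.   -0.88 -0.25]
```

View pics/v6.png

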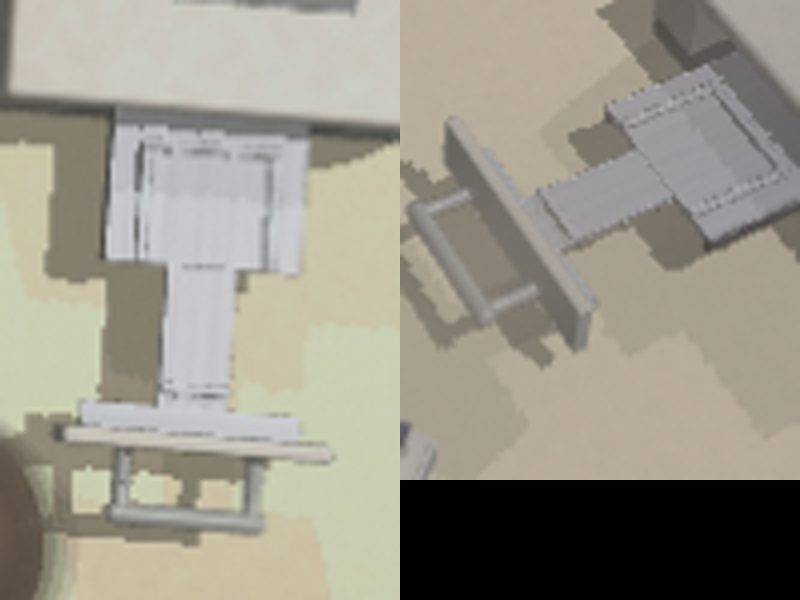

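Run:
```python
from h import *
T=load('top1');S=load('scene1')
B=lambda x,y:(415+(x+.5)/4.8-.5,195+(y+.5)/4.8-.5)
D=lambda x,y:(325+(x-400+.5)/4-.5,305+(y+.5)/4-.5)
def t(n,a,b):
    p,e=tri(ray(T,*B(*a)),ray(S,*D(*b))); print(n,p.round(1),round(e,1)); return p
t('h+',(113,513),(417,213));t('h-',(258,522),(488,315))
t('p+',(62,432),(450,120));t('p-',(331,456),(594,307))
z=lambda p,h:onz(T,*B(*p),h)
def ax(n,a,b,h):
    a,b=z(a,h),z(b,h);d=b-a;print(n,((a+b)/2).round(1),'ang',np.degrees(np.arctan2(d[1],d[0])).round(2),'len',np.linalg.norm(d[:2]).round(1))
ax('handle',(108,512),(262,525),42)
ax('panel front top',(65,440),(331,460),60)
ax('platform front',(108,258),(300,274),42)
ax('bridge left',(162,385),(169,270),40)
ax('bridge right',(229,390),(236,270),40)
ax('case front',(12,97),(398,126),70)
ax('platform left',(108,258),(116,110),42)
ax('pocket lips back',(140,147),(275,155),42)
```

```text
h+ [ 442.9 -234.9   36.9] 1.9
h- [ 438.5 -300.2   39.8] 1.3
p+ [ 479.6 -208.7   54.6] 0.6
p- [ 470.6 -330.3   58.8] 5.8
handle [ 439.8 -266.2   42. ] ang -95.04 len 70.2
panel front top [ 471.1 -268.6   60. ] ang -94.5 len 119.7
platform front [ 554.  -276.1   42. ] ang -94.89 len 87.9
bridge left [ 526.2 -258.6   40. ] ang -4.18 len 52.3
bridge right [ 525.  -289.2   40. ] ang -4.1 len 54.6
case front [ 621.9 -271.6   70. ] ang -94.37 len 173.4
platform left [ 591.5 -234.6   42. ] ang -3.84 len 67.6
pocket lips back [ 606.4 -278.5   42. ] ang -93.48 len 61.9
```

```bash
python3 -c "
from h import *
plan([((525.5,138,165),-41.2,0.25,9),((525.5,138,84),-41.2,0.25,3)])"
```

```text
[[0.25,-2.51,-0.55,-0.03,-0.0,-0.0,-5.9],[0.25,-2.44,-0.81,-0.03,-0.0,-0.0,-5.9],[0.25,-2.35,-1.05,-0.03,-0.0,-0.0,-5.9],[0.25,-2.23,-1.29,-0.03,-0.0,-0.0,-6.0],[0.25,-2.08,-1.52,-0.03,-0.1,-0.0,-5.9],[0.25,-1.91,-1.72,-0.03,-0.0,-0.0,-6.0],[0.25,-1.72,-1.91,-0.03,-0.1,-0.0,-5.9],[0.25,-1.52,-2.08,-0.03,-0.0,-0.1,-6.0],[0.25,-1.3,-2.23,-0.02,-0.1,-0.0,-5.9],[0.25,-0.0,-0.0,2.7,0.0,-0.0,-0.0],[0.25,-0.0,-0.0,2.7,0.0,-0.0,-0.0],[0.25,-0.0,-0.0,2.7,0.0,-0.0,-0.0]]
max [0.25 2.51 2.23 2.7  0.1  0.1  6.  ] 2.7
```

Call:
servo_tool(rows=[[0.25,-2.51,-0.55,-0.03,0,0,-5.9],[0.25,-2.44,-0.81,-0.03,0,0,-5.9],[0.25,-2.35,-1.05,-0.03,0,0,-5.9],[0.25,-2.23,-1.29,-0.03,0,0,-6.0],[0.25,-2.08,-1.52,-0.03,-0.1,0,-5.9],[0.25,-1.91,-1.72,-0.03,0,0,-6.0],[0.25,-1.72,-1.91,-0.03,-0.1,0,-5.9],[0.25,-1.52,-2.08,-0.03,0,0,-6.0],[0.25,-1.3,-2.23,-0.02,-0.1,0,-5.9],[0.25,0,0,2.7,0,0,0],[0.25,0,0,2.7,0,0,0],[0.25,0,0,2.7,0,0,0]])

```text
clock: 7.2
position: [526.4, 133.7, 82.0]
ee_rot: [0.935, -0.355, -0.0, 0.001]
contact_force: [0.5, -0.2, -0.0]
gripper_width: 21.1
```

Call:
servo_tool(rows=[[0.25,0,0,0.4,0,0,0],[0.25,0,0,0.2,0,0,0],[0.25,0,0,0,0,0,0]])

```text
clock: 7.5
position: [526.5, 133.7, 76.6]
ee_rot: [0.935, -0.355, -0.0, 0.001]
contact_force: [0.5, -0.4, -0.7]
gripper_width: 21.2
```

Call:
servo_tool(rows=[[0.25,0,0,0.1,0,0,0],[0.25,0,0,0.1,0,0,0],[0.25,0,0,0,0,0,0]])

```text
clock: 7.8
position: [527.6, 134.4, 75.6]
ee_rot: [0.935, -0.354, 0.001, 0.0]
contact_force: [-0.8, -0.5, 6.9]
gripper_width: 21.1
```

Call:
servo_tool(rows=[[0.25,0,0,0.1,0,0,0],[0.25,0,0,0.05,0,0,0],[0.25,0,0,0,0,0,0]])

```text
clock: 8.1
position: [528.7, 134.8, 75.6]
ee_rot: [0.935, -0.354, 0.002, -0.001]
contact_force: [-1.1, -0.7, 13.0]
gripper_width: 21.3
```

Call:
servo_tool(rows=[[0.25,0,0,0.04,0,0,-1],[0.25,0,0,0,0,0,-1.8],[0.25,0,0,0,0,0,-1.8],[0.25,0,0,0,0,0,-1.8],[0.25,0,0,0,0,0,-1.8],[0.25,0,0,0,0,0,-1.8],[0.25,0,0,0,0,0,-1.8],[0.25,0,0,0,0,0,-1.8],[0.25,0,0,0,0,0,-1.8],[0.25,0,0,0,0,0,-1.8],[0.25,0,0,0,0,0,-1.8],[0.25,0,0,0,0,0,-1.8]])

```text
clock: 9.3
position: [529.5, 135.3, 75.6]
ee_rot: [0.984, -0.179, 0.003, -0.001]
contact_force: [-0.2, 0.8, 13.6]
gripper_width: 21.1
```

Call:
servo_tool(rows=[[0.25,0,0,0,0,0,-1.8],[0.25,0,0,0,0,0,-1.8],[0.25,0,0,0,0,0,-1.8],[0.25,0,0,0,0,0,-1.8],[0.25,0,0,0,0,0,-1.8],[0.25,0,0,0,0,0,-1.8],[0.25,0,0,0,0,0,-1.8],[0.25,0,0,0,0,0,-1.8],[0.25,0,0,0,0,0,-1.8],[0.25,0,0,0,0,0,-1.8],[0.25,0,0,0,0,0,-1.8],[0.25,0,0,0,0,0,-1.8]])

```text
clock: 10.5
position: [529.5, 135.4, 75.6]
ee_rot: [1.0, 0.009, 0.003, -0.0]
contact_force: [-0.4, 0.3, 13.8]
gripper_width: 21.5
```

Run:
```python
from h import *
stt()
snap('scene','scene2')
s=cv2.imread('pics/scene2.png')
cv2.imwrite('pics/v7.png',cv2.resize(s[180:280,205:338],None,fx=6,fy=6,interpolation=cv2.INTER_CUBIC))
```

```text
t 10.5 p [529.5 135.4  75.6] phi 1.01 tilt [ 0.006 -0.001 -1.   ] F [-0.4  0.3 13.8] w 21.5 j [ 0.55  0.43 -0.4   0.   -0.73  1.04]
```

View pics/v7.png

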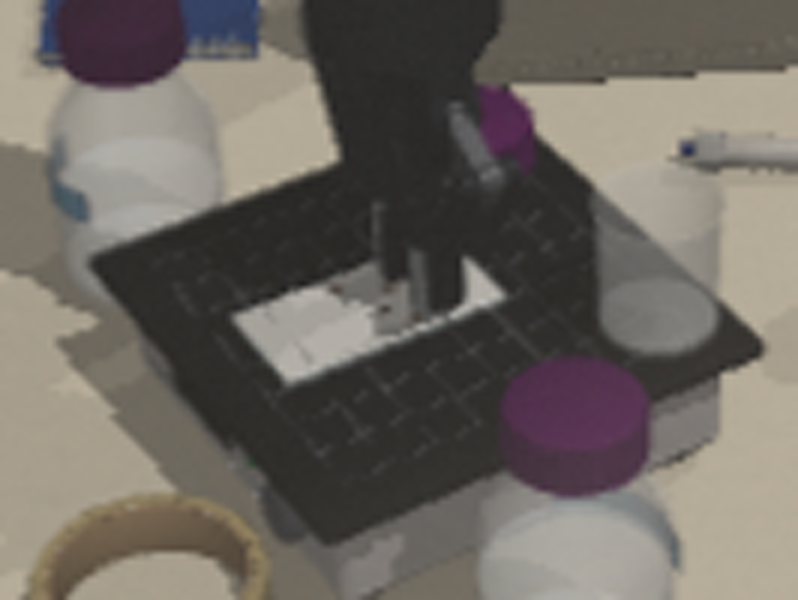

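Run:
```python
from h import *
S=load('scene2')
C=lambda x,y:(205+(x+.5)/6-.5,180+(y+.5)/6-.5)
P={k:onz(S,*C(*v),64.5).round(1) for k,v in dict(nl=(233,316),nr=(288,386),fr=(507,297)).items()}
P.update({k:onz(S,*C(*v),62).round(1) for k,v in dict(drl=(92,261),drr=(331,544),dfr=(763,350)).items()})
print(P)
for a,b in(('nl','nr'),('nr','fr'),('drl','drr'),('drr','dfr')):
    d=P[b]-P[a];print(a,b,np.degrees(np.arctan2(d[1],d[0])).round(2),np.linalg.norm(d).round(1))
```

```text
{'nl': array([458.1, 158.7,  64.5]), 'nr': array([457.5, 108.7,  64.5]), 'fr': array([557. , 111.8,  64.5]), 'drl': array([425.7, 224.1,  62. ]), 'drr': array([432.2,  23.4,  62. ]), 'dfr': array([627.8,  32.7,  62. ])}
nl nr -90.69 50.0
nr fr 1.78 99.5
drl drr -88.15 200.8
drr dfr 2.72 195.8
```

Call:
servo_tool(rows=[[0.25,-0.2,0,0,0,0,0],[0.25,-0.5,0,0,0,0,0],[0.25,-0.6,0,0,0,0,0],[0.25,-0.6,0,0,0,0,0],[0.25,-0.6,0,0,0,0,0],[0.25,-0.6,0,0,0,0,0],[0.25,-0.6,0,0,0,0,0],[0.25,-0.6,0,0,0,0,0],[0.25,-0.6,0,0,0,0,0],[0.25,-0.6,0,0,0,0,0],[0.25,-0.5,0,0,0,0,0],[0.25,-0.3,0,0,0,0,0]])

```text
clock: 11.75
position: [466.7, 135.0, 75.6]
ee_rot: [1.0, 0.008, 0.003, -0.001]
contact_force: [1.4, 0.2, 13.3]
gripper_width: 21.5
```

Call:
servo_tool(rows=[[0.25,0,0,0,0,0,0],[0.25,0,0,0,0,0,0]])

```text
clock: 11.95
position: [466.3, 134.9, 75.6]
ee_rot: [1.0, 0.008, 0.003, -0.001]
contact_force: [-1.5, 1.0, 15.7]
gripper_width: 21.6
```

Call:
servo_tool(rows=[[0.25,0,0,-0.3,0,0,0],[0.25,0,0,-1,0,0,0],[0.25,0,0,-3,0,0,0],[0.25,0,0,-3,0,0,0],[0.6,-3,0,-1,0,0,0],[1,-3,0,0,0,0,0],[1,-3,0,0,0,0,0],[1,-2.5,0,0,0,0,0],[1,0,0,0,0,0,0]])

```text
clock: 12.85
position: [345.2, 130.1, 155.2]
ee_rot: [1.0, 0.008, -0.003, 0.001]
contact_force: [0.4, -0.0, 1.2]
gripper_width: 85.0
```

Run:
```python
from h import *
stt()
snap('top','top3');snap('scene','scene3')
t=cv2.imread('pics/top3.png');s=cv2.imread('pics/scene3.png')
im=np.zeros((600,800,3),np.uint8)
im[:,:400]=cv2.resize(t[240:340,225:305],(480,600),interpolation=cv2.INTER_CUBIC)[:,:400]
im[:600,400:]=cv2.resize(s[190:290,205:272],(402,600),interpolation=cv2.INTER_CUBIC)[:,:400]
cv2.imwrite('pics/v8.png',im)
```

```text
t 12.85 p [345.2 130.1 155.2] phi 0.89 tilt [-0.005  0.003 -1.   ] F [ 0.4 -0.   1.2] w 85.0 j [ 0.81  0.04 -0.7  -0.   -0.84  0.78]
```

View pics/v8.png

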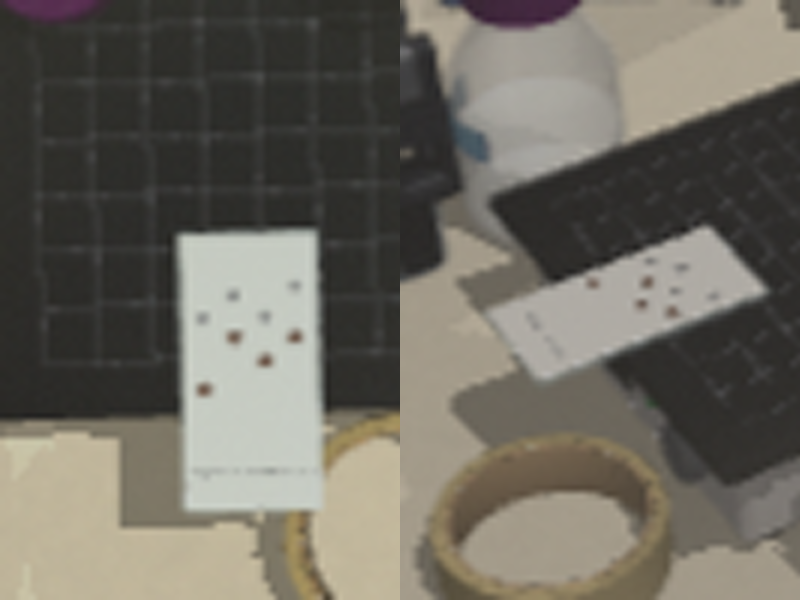

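Run:
```python
from h import *
T=load('top3')
z=lambda x,y,h:onz(T,225+(x+.5)/6-.5,240+(y+.5)/6-.5,h)
P=np.array([z(*p,64.5) for p in((177,236),(318,231),(324,508),(184,511))]);print(P.round(1))
c=P.mean(0);f=(P[2]+P[3])/2;b=(P[0]+P[1])/2;d=b-f
print('c',c.round(1),'near',f.round(1),'ang',np.degrees(np.arctan2(d[1],d[0])),np.linalg.norm(d))
print('rim',z(150,415,62).round(1),z(350,409,62).round(1))
```

```text
[[492.1 164.1  64.5]
 [493.9 113.6  64.5]
 [395.4 111.3  64.5]
 [394.2 161.3  64.5]]
c [443.9 137.6  64.5] near [394.8 136.3  64.5] ang 1.4569319708576955 98.20691967079865
rim [428.2 173.9  62. ] [430.4 102.3  62. ]
```

```bash
python3 -c "
from h import *
plan([((407,136.8,120),1.4,1,4),((407,136.8,53),1.4,1,4)])"
```

```text
[[1,1.48,-0.11,0.89,0.0,0.0,-0.1],[1,1.48,-0.11,0.89,0.0,0.1,-0.1],[1,1.48,-0.1,0.89,0.0,0.0,-0.2],[1,1.48,-0.1,0.88,0.1,0.1,-0.1],[1,-0.0,0.0,1.68,-0.0,-0.0,-0.0],[1,-0.0,0.0,1.67,-0.0,-0.0,-0.0],[1,-0.0,0.0,1.68,-0.0,-0.0,-0.0],[1,-0.01,0.0,1.67,-0.0,-0.0,-0.0]]
max [1.   1.48 0.11 1.68 0.1  0.1  0.2 ] 1.7304912597294444
```

Call:
servo_tool(rows=[[1,1.48,-0.11,0.89,0,0,-0.1],[1,1.48,-0.11,0.89,0,0.1,-0.1],[1,1.48,-0.1,0.89,0,0,-0.2],[1,1.48,-0.1,0.88,0.1,0.1,-0.1],[1,0,0,1.68,0,0,0],[1,0,0,1.67,0,0,0],[1,0,0,1.68,0,0,0],[1,0,0,1.67,0,0,0],[1,0,0,0,0,0,0]])

```text
clock: 13.85
position: [406.7, 135.6, 50.3]
ee_rot: [1.0, 0.011, -0.002, 0.002]
contact_force: [-0.2, -0.4, 0.1]
gripper_width: 85.6
```

Call:
servo_tool(rows=[[0.75,0,0,0,0,0,0],[0.7,0,0,0,0,0,0],[0.65,0,0,0,0,0,0],[0.61,0,0,0,0,0,0],[0.57,0,0,0,0,0,0],[0,0,0,0,0,0,0],[0,0,0,0,0,0,0],[0,0,0,0,0,0,0]])

```text
clock: 14.65
position: [407.3, 136.7, 52.6]
ee_rot: [1.0, 0.012, 0.0, 0.0]
contact_force: [-0.3, -0.5, 5.0]
gripper_width: 47.5
```

Call:
servo_tool(rows=[[0,0,0,-0.2,0,0,0],[0,0,0,-0.5,0,0,0],[0,0,0,-1,0,0,0],[0,0,0,-1.5,0,0,0],[0,0,0,-2,0,0,0],[0,0,0,-2,0,0,0],[0,0,0,-1.5,0,0,0],[0,0,0,-0.8,0,0,0]])

```text
clock: 15.45
position: [407.3, 136.8, 148.9]
ee_rot: [1.0, 0.011, 0.001, -0.0]
contact_force: [0.7, 0.4, -1.1]
gripper_width: 47.9
```

Run:
```python
from h import *
stt()
plan([((409,-30,190),0,0,8),((500,-266.7,190),-4.6,0,10)])
```

```text
t 15.45 p [407.3 136.8 148.9] phi 1.31 tilt [ 0.001 -0.001 -1.   ] F [ 0.7  0.4 -1.1] w 47.9 j [ 0.71  0.15 -0.58  0.   -0.83  0.89]
[[0,-0.03,2.08,-0.52,-0.0,-0.0,0.2],[0,-0.02,2.08,-0.51,-0.0,-0.0,0.2],[0,-0.01,2.09,-0.52,-0.0,-0.0,0.2],[0,-0.0,2.09,-0.51,-0.0,-0.0,0.1],[0,-0.0,2.08,-0.52,-0.0,-0.0,0.2],[0,0.01,2.09,-0.51,-0.0,-0.0,0.1],[0,0.01,2.08,-0.52,-0.0,-0.0,0.2],[0,0.01,2.09,-0.51,-0.0,-0.1,0.1],[0,0.91,2.37,-0.0,-0.0,0.0,0.5],[0,0.93,2.36,-0.0,-0.0,0.0,0.5],[0,0.95,2.35,-0.0,-0.0,0.0,0.5],[0,0.97,2.34,-0.0,-0.0,0.0,0.4]]
[[0,0.99,2.33,-0.0,-0.0,0.0,0.5],[0,1.01,2.33,-0.0,-0.0,0.0,0.4],[0,1.02,2.32,-0.01,-0.0,0.0,0.5],[0,1.05,2.31,-0.0,-0.0,0.0,0.4],[0,1.06,2.3,-0.01,-0.0,0.0,0.5],[0,1.08,2.3,-0.0,-0.0,0.0,0.4]]
max [0.   1.08 2.37 0.52 0.   0.1  0.5 ] 2.5409447062067287
```

Call:
servo_tool(rows=[[0,0,1.0,-0.52,0,0,0.2],[0,0,2.08,-0.51,0,0,0.2],[0,0,2.09,-0.52,0,0,0.2],[0,0,2.09,-0.51,0,0,0.1],[0,0,2.08,-0.52,0,0,0.2],[0,0,2.09,-0.51,0,0,0.1],[0,0,2.08,-0.52,0,0,0.2],[0,0,2.09,-0.51,0,0,0.1],[0,0.91,2.37,0,0,0,0.5],[0,0.93,2.36,0,0,0,0.5],[0,0.95,2.35,0,0,0,0.5],[0,0.97,2.34,0,0,0,0.4]])

```text
clock: 16.65
position: [444.3, -115.7, 187.9]
ee_rot: [1.0, -0.017, -0.001, 0.0]
contact_force: [0.7, 1.1, -0.6]
gripper_width: 47.7
```

Call:
servo_tool(rows=[[0,0.99,2.33,0,0,0,0.5],[0,1.01,2.33,0,0,0,0.4],[0,1.02,2.32,0,0,0,0.5],[0,1.05,2.31,0,0,0,0.4],[0,1.06,2.3,0,0,0,0.5],[0,1.08,2,0,0,0,0.4],[0,0.5,1,0,0,0,0],[0,0,0,0,0,0,0]])

```text
clock: 17.45
position: [503.6, -264.6, 187.6]
ee_rot: [0.999, -0.041, -0.001, 0.0]
contact_force: [0.1, 0.2, -0.8]
gripper_width: 47.7
```

Run:
```python
from h import *
stt()
plan([((514.6,-272.8,75),-4.6,0,7)])
```

```text
t 17.45 p [ 503.6 -264.6  187.6] phi -4.71 tilt [-0.003  0.001 -1.   ] F [ 0.1  0.2 -0.8] w 47.7 j [-0.2   0.34 -0.21  0.   -1.03  1.69]
[[0,0.17,0.1,1.61,0.0,0.0,-0.0],[0,0.17,0.1,1.61,0.0,0.0,-0.0],[0,0.17,0.1,1.61,0.0,0.0,-0.0],[0,0.17,0.11,1.61,0.0,0.0,-0.0],[0,0.17,0.1,1.61,0.0,0.1,-0.0],[0,0.17,0.11,1.6,0.0,0.0,-0.1],[0,0.17,0.1,1.61,0.0,0.1,-0.0]]
max [0.   0.17 0.11 1.61 0.   0.1  0.1 ] 1.622682963489788
```

Call:
servo_tool(rows=[[0,0.17,0.1,1.6,0,0,0],[0,0.17,0.1,1.6,0,0,0],[0,0.17,0.1,1.6,0,0,0],[0,0.17,0.1,1.6,0,0,0],[0,0.17,0.1,1.6,0,0,0],[0,0.17,0.1,1.6,0,0.1,0],[0,0.17,0.1,1.6,0,0,0],[0,0,0,0,0,0,0]])

```text
clock: 18.25
position: [513.2, -270.2, 74.4]
ee_rot: [0.999, -0.04, -0.002, -0.0]
contact_force: [-0.0, 0.8, -0.9]
gripper_width: 47.8
```

Run:
```python
from h import *
stt()
snap('top','top4');snap('scene','scene4')
t=cv2.imread('pics/top4.png');s=cv2.imread('pics/scene4.png')
im=np.zeros((600,800,3),np.uint8)
im[:,:400]=cv2.resize(t[195:295,425:505],(480,600),interpolation=cv2.INTER_CUBIC)[:,:400]
im[:600,400:]=cv2.resize(s[290:390,355:422],(402,600),interpolation=cv2.INTER_CUBIC)[:,:400]
cv2.imwrite('pics/v9.png',im)
```

```text
t 18.25 p [ 513.2 -270.2   74.4] phi -4.58 tilt [-0.005 -0.    -1.   ] F [-0.   0.8 -0.9] w 47.8 j [-0.21  0.48 -0.31  0.   -0.78  1.7 ]
```

View pics/v9.png

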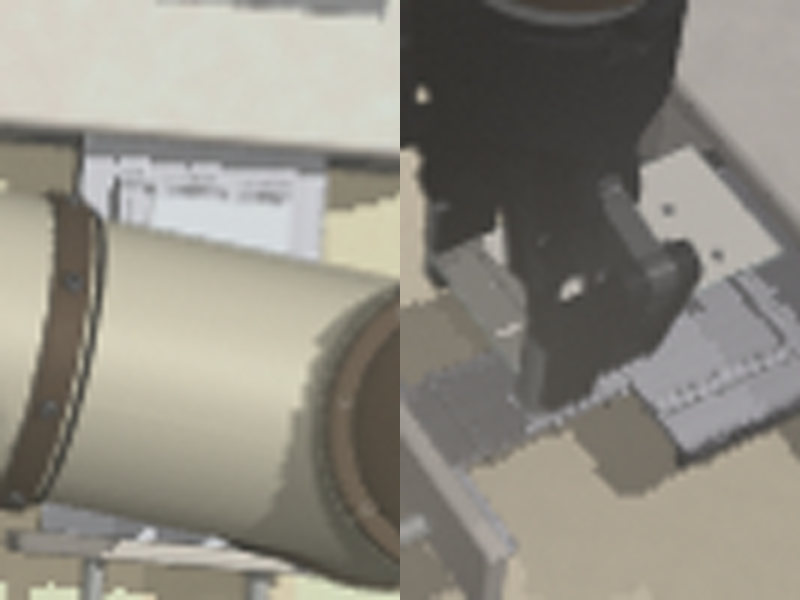

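Run:
```python
from h import *
t=cv2.imread('pics/top4.png');s=cv2.imread('pics/scene4.png')
a=cv2.resize(t[212:242,433:483],(800,480),interpolation=cv2.INTER_CUBIC)
g=cv2.cvtColor(a,cv2.COLOR_BGR2GRAY).astype(float); a=np.clip((g-110)/(240-110)*255,0,255).astype(np.uint8)
cv2.imwrite('pics/v10.png',a)
S=load('scene4')
D=lambda x,y:(355+(x-400+.5)/6-.5,290+(y+.5)/6-.5)
l,r=[onz(S,*D(*p),86) for p in((690,148),(783,250))]
d=l-r;print(l,r,(l+r)/2,np.linalg.norm(d),np.degrees(np.arctan2(d[1],d[0]))-90)
```

```text
[ 600.70893098 -255.20474886   86.        ] [ 598.25210304 -303.07113036   86.        ] [ 599.48051701 -279.13793961   86.        ] 47.92939058023968 -2.938230327786144
```

View pics/v10.png

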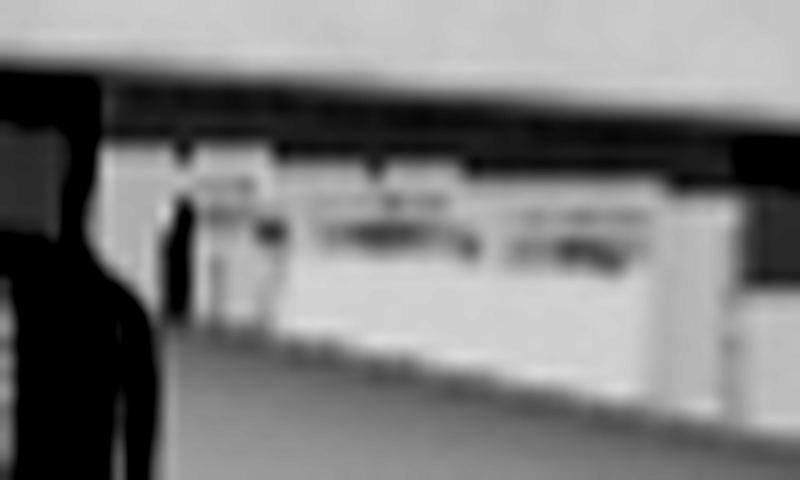

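Run:
```python
from h import *
T=load('top4');S=load('scene4')
q=lambda x,y:(433+(x+.5)/16-.5,212+(y+.5)/16-.5)
D=lambda x,y:(355+(x-400+.5)/6-.5,290+(y+.5)/6-.5)
l,r=[onz(T,*q(*p),86) for p in((277,240),(650,266))]
d=l-r;print(l,r,(l+r)/2,np.linalg.norm(d),np.degrees(np.arctan2(d[1],d[0]))-90)
print(tri(ray(T,*q(277,240)),ray(S,*D(690,148))),tri(ray(T,*q(650,266)),ray(S,*D(783,250))))
# scene view of the empty tray: pocket reference points scene1 & top1
S1=load('scene1');E=lambda x,y:(325+(x-400+.5)/4-.5,305+(y+.5)/4-.5)
for n,p in dict(platfrontR=(708,245),bridge_at_platR=(672,200),bridge_at_platL=(635,150),platfrontL=(607,107),pocketBR=(785,170)).items(): print(n,onz(S1,*E(*p),42).round(1))
```

```text
[ 602.07709744 -251.72809166   86.        ] [ 598.55224214 -301.21152748   86.        ] [ 600.31466979 -276.46980957   86.        ] 49.608820036406584 -4.074470059626378
(array([ 602.72577494, -252.76828295,   82.37847539]), np.float64(0.9306105911826006)) (array([ 599.02200819, -301.91643356,   84.26281713]), np.float64(0.8636405967546164))
platfrontR [ 546.5 -325.    42. ]
bridge_at_platR [ 548.4 -296.1   42. ]
bridge_at_platL [ 551.9 -263.4   42. ]
platfrontL [ 556.6 -235.    42. ]
pocketBR [ 605.8 -311.3   42. ]
```

Call:
servo_tool(rows=[[0,0.07,0.17,0,0,0,0],[0,0.07,0.17,0,0,0,0],[0,0,0,1,0,0,0],[0,0,0,1,0,0,0],[0,0,0,1,0,0,0],[0,0,0,0.6,0,0,0],[0,0,0,0,0,0,0]])

```text
clock: 19.05
position: [515.6, -274.9, 39.0]
ee_rot: [0.999, -0.04, -0.001, 0.0]
contact_force: [0.1, 0.6, -0.0]
gripper_width: 47.8
```

Run:
```python
from h import *
stt()
snap('top','top5');snap('scene','scene5')
t=cv2.imread('pics/top5.png');s=cv2.imread('pics/scene5.png')
im=np.zeros((600,800),np.uint8)
g=lambda a:np.clip((cv2.cvtColor(a,cv2.COLOR_BGR2GRAY).astype(float)-90)/(235-90)*255,0,255).astype(np.uint8)
im[:240]=g(cv2.resize(t[212:230,430:490],(800,240),interpolation=cv2.INTER_CUBIC))
im[240:]=g(cv2.resize(s[310:355,365:465],(800,360),interpolation=cv2.INTER_CUBIC))
cv2.imwrite('pics/v11.png',im)
```

```text
t 19.05 p [ 515.6 -274.9   39. ] phi -4.6 tilt [-0.002  0.001 -1.   ] F [ 0.1  0.6 -0. ] w 47.8 j [-0.21  0.54 -0.33  0.   -0.71  1.7 ]
```

View pics/v11.png

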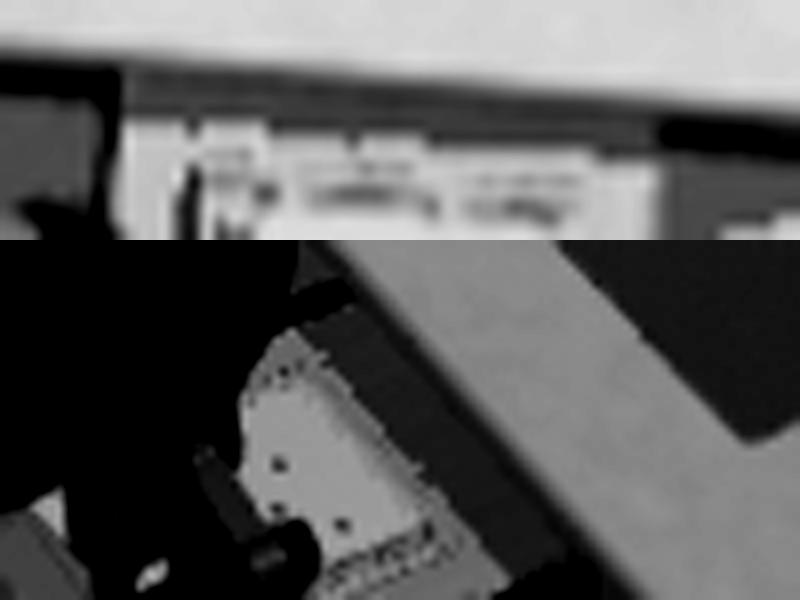

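Run:
```python
from h import *
for n in('top1','top4','top5'):
    g=cv2.cvtColor(cv2.imread(f'pics/{n}.png'),cv2.COLOR_BGR2GRAY)
    print(n,'cols 436..482')
    for v in range(222,234): print(v,g[v,436:483].tolist())
T=load('top5')
for dy in(-3,0,3):
  print(dy,[proj(T,(x,y+dy,50.5)).round(1).tolist() for x,y in((603.5,-255.5),(599.5,-305.5))])
```

```text
top1 cols 436..482
222 [126, 109, 84, 187, 190, 190, 189, 190, 170, 192, 191, 191, 193, 195, 166, 166, 166, 168, 166, 160, 130, 164, 165, 164, 168, 155, 119, 120, 118, 119, 118, 118, 118, 117, 116, 116, 118, 119, 118, 118, 119, 120, 118, 94, 71, 73, 74]
223 [126, 98, 102, 187, 191, 191, 189, 190, 191, 180, 176, 173, 169, 195, 188, 189, 188, 190, 189, 187, 171, 188, 188, 188, 190, 183, 166, 166, 165, 166, 165, 166, 166, 165, 163, 164, 165, 167, 145, 118, 120, 120, 121, 112, 107, 108, 99]
224 [125, 92, 125, 188, 190, 190, 189, 188, 143, 180, 175, 179, 175, 190, 187, 190, 185, 182, 184, 182, 177, 161, 173, 171, 172, 189, 190, 190, 189, 189, 189, 189, 190, 188, 187, 188, 189, 191, 179, 166, 170, 170, 169, 145, 127, 127, 122]
225 [126, 92, 137, 187, 191, 189, 189, 188, 98, 158, 155, 160, 167, 168, 170, 188, 184, 184, 185, 183, 177, 169, 176, 174, 178, 190, 192, 191, 188, 182, 173, 180, 174, 166, 174, 172, 170, 179, 191, 190, 194, 195, 193, 158, 127, 127, 126]
226 [126, 85, 145, 187, 190, 189, 188, 149, 102, 174, 172, 175, 178, 135, 140, 188, 185, 169, 161, 145, 139, 140, 141, 156, 166, 16
[... 6920 characters left out ...]
7, 216, 217, 216, 216, 216, 216, 216, 216, 216, 215, 216, 214, 206, 201, 201, 201, 203, 204, 201, 191, 196, 207, 206, 206]
232 [83, 84, 83, 115, 71, 148, 153, 142, 141, 169, 121, 122, 142, 215, 217, 216, 217, 216, 217, 217, 216, 216, 216, 216, 216, 216, 216, 217, 217, 216, 217, 216, 216, 216, 211, 201, 201, 199, 200, 201, 204, 201, 194, 200, 206, 205, 206]
233 [85, 85, 85, 123, 64, 158, 159, 159, 154, 154, 144, 141, 149, 167, 177, 175, 197, 209, 216, 217, 216, 217, 216, 217, 216, 217, 216, 217, 215, 216, 216, 216, 217, 216, 210, 199, 199, 199, 199, 203, 204, 201, 183, 193, 205, 205, 206]
-3 [[449.6, 227.1], [472.5, 228.9]]
0 [[448.2, 227.1], [471.1, 228.9]]
3 [[446.8, 227.1], [469.8, 228.9]]
```

Call:
servo_tool(rows=[[0,0,0,0.4,0,0,0],[0,0,0,0.2,0,0,0],[0,0,0,0,0,0,0]])

```text
clock: 19.45
position: [516.3, -275.1, 34.4]
ee_rot: [0.999, -0.04, 0.0, 0.001]
contact_force: [-0.8, -0.1, -0.6]
gripper_width: 47.7
```

Call:
servo_tool(rows=[[0,0,0,0.1,0,0,0],[0,0,0,0.05,0,0,0],[0,0,0,0,0,0,0]])

```text
clock: 19.75
position: [516.5, -275.1, 33.1]
ee_rot: [0.999, -0.04, 0.001, 0.001]
contact_force: [0.5, -0.3, -1.0]
gripper_width: 47.6
```

Call:
servo_tool(rows=[[0,-0.08,0,0.1,0,0,0],[0,-0.05,0,0.07,0,0,0],[0,0,0,0,0,0,0]])

```text
clock: 20.05
position: [515.1, -275.0, 31.3]
ee_rot: [0.999, -0.04, 0.0, 0.001]
contact_force: [0.3, 0.9, 1.2]
gripper_width: 47.8
```

Call:
servo_tool(rows=[[0,0,0,0.06,0,0,0],[0,0,0,0.06,0,0,0],[0,0,0,0,0,0,0]])

```text
clock: 20.35
position: [515.7, -275.2, 31.2]
ee_rot: [0.999, -0.04, 0.001, 0.001]
contact_force: [-1.2, 0.2, 4.3]
gripper_width: 47.7
```

Call:
servo_tool(rows=[[0.6,0,0,0,0,0,0],[0.65,0,0,0,0,0,0],[0.75,0,0,0,0,0,0],[0.85,0,0,0,0,0,0],[0.85,0,0,0,0,0,0],[0.85,0,0,0,0,0,0]])

```text
clock: 20.95
position: [515.2, -275.0, 30.1]
ee_rot: [0.999, -0.04, 0.0, 0.001]
contact_force: [0.1, 0.2, -0.2]
gripper_width: 72.7
```

Call:
servo_tool(rows=[[0.85,0,0,-1,0,0,0],[0.85,0,0,-2,0,0,0],[0.85,0,0,-3,0,0,0],[0.85,0,0,-3,0,0,0],[0.85,-3,0,-2,0,0,0],[0.5,-4,0,0,0,0,0],[0,-4,0,0,0,0,0],[0,-4,0,0,0,0,0],[0,0,0,0,0,0,0]])

```text
clock: 21.85
position: [360.3, -261.8, 140.4]
ee_rot: [0.999, -0.041, -0.001, -0.0]
contact_force: [-0.7, -0.2, -0.3]
gripper_width: 14.6
```

Run:
```python
from h import *
stt()
snap('top','top6');snap('scene','scene6')
t=cv2.imread('pics/top6.png');s=cv2.imread('pics/scene6.png')
im=np.zeros((600,800,3),np.uint8)
im[:,:400]=cv2.resize(t[205:280,435:485],(400,600),interpolation=cv2.INTER_CUBIC)
im[:600,400:]=cv2.resize(s[310:400,355:415],(400,600),interpolation=cv2.INTER_CUBIC)
cv2.imwrite('pics/v12.png',im)
```

```text
t 21.85 p [ 360.3 -261.8  140.4] phi -4.73 tilt [-0.002 -0.001 -1.   ] F [-0.7 -0.2 -0.3] w 14.6 j [-0.26  0.19 -0.56 -0.   -0.82  1.75]
```

View pics/v12.png

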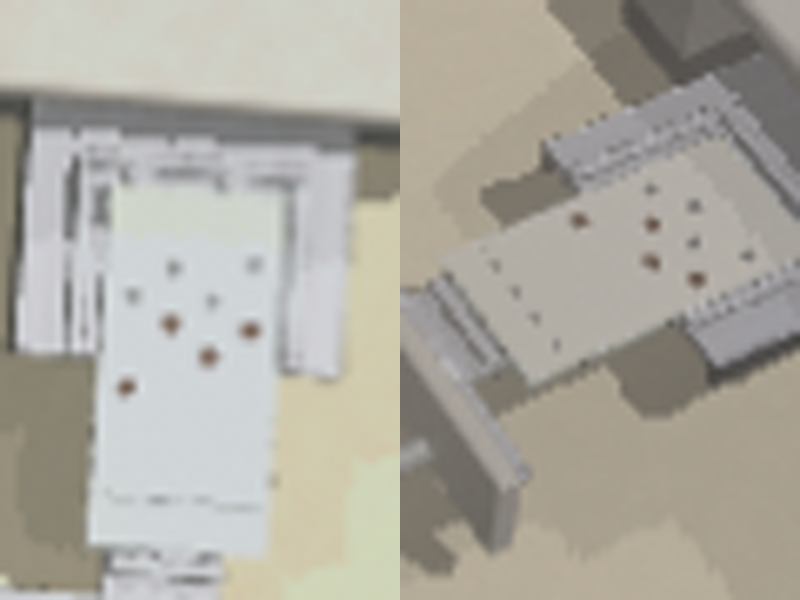

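Run:
```python
from h import *
for n in('top1','top6'):
    g=cv2.cvtColor(cv2.imread(f'pics/{n}.png'),cv2.COLOR_BGR2GRAY)
    for v in (232,236,240,244): print(n,v,g[v,438:480].tolist())
g=cv2.cvtColor(cv2.imread('pics/top6.png'),cv2.COLOR_BGR2GRAY);print('c455',g[222:232,455].tolist(),g[268:285,455].tolist(),cv2.cvtColor(cv2.imread('pics/top1.png'),cv2.COLOR_BGR2GRAY)[268:285,455].tolist())
T=load('top6');S=load('scene6')
q=lambda x,y:(435+(x+.5)/8-.5,205+(y+.5)/8-.5); D=lambda x,y:(355+(x-400+.5)/6.667-.5,310+(y+.5)/6.667-.5)
for n,a,b in(('fl',(90,545),(440,258)),('fr',(266,555),(531,385)),('bl',(108,183),(722,138)),('br',(285,192),(800,258))):
    p,e=tri(ray(T,*q(*a)),ray(S,*D(*b)));print(n,p.round(1),round(e,1),onz(T,*q(*a),42.5).round(1))
```

```text
top1 232 [190, 188, 189, 187, 186, 121, 142, 196, 155, 191, 194, 189, 187, 187, 189, 190, 189, 190, 188, 187, 188, 189, 189, 189, 191, 189, 190, 190, 189, 190, 189, 188, 159, 149, 190, 189, 190, 192, 193, 192, 185, 190]
top1 236 [195, 200, 201, 197, 197, 179, 194, 203, 197, 203, 205, 198, 195, 195, 198, 200, 200, 197, 196, 196, 200, 198, 196, 198, 196, 187, 193, 199, 195, 190, 189, 189, 163, 159, 191, 181, 190, 193, 194, 190, 178, 186]
top1 240 [195, 200, 198, 197, 197, 128, 198, 194, 200, 203, 202, 195, 199, 198, 201, 201, 201, 199, 198, 199, 201, 200, 200, 201, 200, 199, 203, 202, 201, 203, 201, 185, 155, 178, 201, 198, 201, 203, 203, 200, 198, 197]
top1 244 [198, 201, 197, 196, 197, 114, 200, 180, 202, 202, 200, 198, 199, 198, 201, 199, 200, 198, 198, 200, 201, 199, 199, 201, 201, 200, 203, 203, 201, 202, 199, 176, 158, 200, 202, 202, 203, 204, 203, 194, 192, 196]
top6 232 [194, 194, 194, 192, 192, 125, 146, 201, 158, 126, 150, 210, 210, 210, 210, 210, 209, 210, 209, 210, 211, 209, 210, 211, 210, 210, 210, 210, 210, 210, 210, 210, 178, 158, 196, 195, 196, 197, 199, 197, 189, 196]

[... 399 characters left out ...]
 207, 203, 208, 210, 209, 207, 203, 202]
top6 244 [203, 207, 202, 202, 203, 118, 206, 184, 206, 148, 212, 212, 211, 212, 212, 212, 209, 182, 156, 193, 212, 212, 210, 207, 212, 211, 212, 211, 212, 211, 212, 194, 182, 206, 208, 208, 208, 209, 208, 199, 198, 202]
c455 [165, 192, 184, 186, 144, 172, 199, 206, 209, 209] [205, 211, 212, 212, 212, 204, 196, 190, 200, 190, 196, 208, 210, 208, 204, 202, 200] [199, 200, 200, 201, 201, 201, 202, 182, 195, 156, 189, 202, 204, 201, 198, 197, 197]
fl [ 505.3 -251.2   41.4] 1.2 [ 504.8 -250.7   42.5]
fr [ 502.  -299.4   40.1] 0.4 [ 501.9 -298.8   42.5]
bl [ 604.5 -258.3   38.5] 2.0 [ 603.4 -256.8   42.5]
br [ 599.3 -305.3   36.5] 4.9 [ 600.8 -305.4   42.5]
```

```bash
python3 -c "
from h import *
plan([((408,-264.2,120),-4.6,0,2),((408,-264.2,38),-4.6,0,4)])"
```

```text
[[0,2.12,-0.12,1.07,0.1,-0.1,-0.0],[0,2.12,-0.12,1.07,0.0,-0.1,-0.0],[0,-0.0,-0.0,2.05,0.0,0.0,-0.0],[0,-0.0,-0.0,2.05,0.0,0.0,-0.0],[0,-0.0,-0.0,2.05,0.0,0.0,-0.0],[0,-0.0,-0.0,2.05,0.0,0.0,-0.0]]
max [0.   2.12 0.12 2.05 0.1  0.1  0.  ] 2.377751038271249
```

Call:
servo_tool(rows=[[0,2.1,-0.12,1.07,0,0,0],[0,2.1,-0.12,1.07,0,0,0],[0,0,0,2.05,0,0,0],[0,0,0,2.05,0,0,0],[0,0,0,2.05,0,0,0],[0,0,0,2.05,0,0,0],[0,0,0,0,0,0,0]])

```text
clock: 22.65
position: [407.5, -263.6, 34.5]
ee_rot: [0.999, -0.04, -0.002, 0.0]
contact_force: [0.5, -0.1, -0.0]
gripper_width: -0.3
```

Call:
servo_tool(rows=[[0,0.2,0,0,0,0,0],[0,0.2,0,0,0,0,0],[0,0.2,0,0,0,0,0],[0,0.2,0,0,0,0,0],[0,0.2,0,0,0,0,0],[0,0.2,0,0,0,0,0],[0,0.2,0,0,0,0,0],[0,0.2,0,0,0,0,0],[0,0.2,0,0,0,0,0],[0,0.2,0,0,0,0,0]])

```text
clock: 23.65
position: [427.1, -265.5, 36.6]
ee_rot: [0.999, -0.04, -0.0, 0.0]
contact_force: [-1.7, -0.2, 1.1]
gripper_width: 0.0
```

Call:
servo_tool(rows=[[0,0.3,0,0,0,0,0],[0,0.4,0,0,0,0,0],[0,0.5,0,0,0,0,0],[0,0.5,0,0,0,0,0],[0,0.5,0,0,0,0,0],[0,0.5,0,0,0,0,0],[0,0.5,0,0,0,0,0],[0,0.5,0,0,0,0,0],[0,0.5,0,0,0,0,0],[0,0.5,0,0,0,0,0],[0,0.5,0,0,0,0,0],[0,0.5,0,0,0,0,0]])

```text
clock: 24.85
position: [484.8, -270.2, 36.7]
ee_rot: [0.999, -0.04, 0.0, 0.001]
contact_force: [-1.9, -1.4, -0.9]
gripper_width: 0.1
```

Call:
servo_tool(rows=[[0,0.5,0,0,0,0,0],[0,0.5,0,0,0,0,0],[0,0.5,0,0,0,0,0],[0,0.5,0,0,0,0,0],[0,0.5,0,0,0,0,0],[0,0.5,0,0,0,0,0],[0,0.5,0,0,0,0,0],[0,0.5,0,0,0,0,0],[0,0.5,0,0,0,0,0],[0,0.5,0,0,0,0,0],[0,0.5,0,0,0,0,0],[0,0.5,0,0,0,0,0]])

```text
clock: 26.05
position: [544.8, -275.0, 36.8]
ee_rot: [0.999, -0.04, 0.0, 0.001]
contact_force: [-2.1, -0.9, -1.3]
gripper_width: -0.3
```

Call:
servo_tool(rows=[[0,0.4,0,0,0,0,0],[0,0.3,0,0,0,0,0],[0,0.2,0,0,0,0,0],[0,0.2,0,0,0,0,0],[0,0.2,0,0,0,0,0],[0,0.2,0,0,0,0,0]])

```text
clock: 26.65
position: [559.3, -276.2, 36.9]
ee_rot: [0.999, -0.04, 0.0, 0.001]
contact_force: [-1.5, -0.1, -0.7]
gripper_width: -0.3
```

Call:
servo_tool(rows=[[0,0.15,0,0,0,0,0],[0,0.15,0,0,0,0,0],[0,0.15,0,0,0,0,0],[0,0.15,0,0,0,0,0],[0,0.15,0,0,0,0,0],[0,0.15,0,0,0,0,0]])

```text
clock: 27.25
position: [567.1, -276.8, 36.8]
ee_rot: [0.999, -0.04, -0.001, 0.0]
contact_force: [-6.0, -0.2, 3.1]
gripper_width: -0.0
```

Call:
servo_tool(rows=[[0,0.15,0,0,0,0,0],[0,0.15,0,0,0,0,0],[0,0.1,0,0,0,0,0],[0,0,0,0,0,0,0]])

```text
clock: 27.65
position: [567.2, -276.8, 36.8]
ee_rot: [0.999, -0.041, -0.005, -0.0]
contact_force: [-11.5, 0.5, 7.3]
gripper_width: -0.1
```

Call:
servo_tool(rows=[[0,0,0,0,0,0,0],[0,-0.5,0,0,0,0,0],[0,-1.5,0,0,0,0,0],[0,-2,0,0,0,0,0],[0,0,0,-3,0,0,0],[0,0,0,-4,0,0,0],[0,0,0,-4,0,0,0],[0,-4,0,0,0,0,0],[0,-4,0,0,0,0,0],[0,0,0,0,0,0,0],[0,0,0,0,0,0,0]])

```text
clock: 28.75
position: [453.4, -267.6, 147.9]
ee_rot: [0.999, -0.04, 0.003, 0.001]
contact_force: [0.3, -0.1, -0.0]
gripper_width: 0.2
```

Run:
```python
from h import *
stt()
d=snap('top','top7'); snap('scene','scene7')
t0=cv2.imread('pics/top0.png').astype(int);t=cv2.imread('pics/top7.png').astype(int)
# expected bar at home vs darkness/brightness profile along tray axis near y=-285
g=cv2.cvtColor(cv2.imread('pics/top7.png'),cv2.COLOR_BGR2GRAY)
for x in range(570,632,2):
    u,v=proj(d,(x,-279-(x-580)*.08,45)); print(x,int(cv2.remap(g,np.float32([[u]]),np.float32([[v]]),1)[0,0]),end='; ')
diff=np.abs(t-t0).max(2)
for n,(x,y,w) in dict(reag=(506,-26,100),solv=(473,283,100),tape=(382,84,25),beaker=(599,71,100),cap=(594,206,83)).items():
    u,v=proj(d,(x,y,w)); u,v=int(u),int(v); print('\n',n,(diff[v-14:v+15,u-14:u+15]>40).sum(),end='')
```

```text
t 28.75 p [ 453.4 -267.6  147.9] phi -4.57 tilt [ 0.005  0.002 -1.   ] F [ 0.3 -0.1 -0. ] w 0.2 j [-0.22  0.31 -0.37  0.   -0.89  1.71]
570 133; 572 131; 574 130; 576 124; 578 120; 580 142; 582 166; 584 176; 586 158; 588 133; 590 127; 592 132; 594 131; 596 132; 598 130; 600 129; 602 130; 604 131; 606 132; 608 132; 610 122; 612 106; 614 124; 616 166; 618 189; 620 178; 622 151; 624 136; 626 183; 628 207; 630 210; 
 reag 0
 solv 0
 tape 630
 beaker 0
 cap 0
```

Run:
```python
from h import *
a=cv2.imread('pics/scene0.png').astype(int);b=cv2.imread('pics/scene7.png').astype(int)
print('tape diff',(np.abs(a-b).max(2)[255:300,205:255]>40).sum())
job_done()
```

```text
tape diff 794
the job is handed in; nothing more can be done
```

Run:
```python
import cv2,numpy as np
a=cv2.imread('pics/scene0.png').astype(int)
for n in(3,4,5,6,7):
    b=cv2.imread(f'pics/scene{n}.png').astype(int); print(n,(np.abs(a-b).max(2)[265:300,205:250]>40).sum(), b[270:295:8,210:250:8].mean(2).astype(int).tolist())
```

```text
3 0 [[150, 91, 88, 83, 77], [116, 151, 152, 152, 153], [100, 125, 152, 129, 100], [151, 84, 93, 101, 142]]
4 418 [[105, 78, 79, 81, 78], [93, 107, 107, 107, 108], [106, 131, 161, 138, 104], [163, 89, 99, 107, 150]]
5 454 [[105, 77, 79, 81, 79], [94, 105, 106, 106, 107], [106, 130, 107, 106, 105], [161, 90, 98, 106, 150]]
6 414 [[101, 74, 89, 83, 76], [89, 102, 156, 156, 157], [102, 89, 106, 132, 102], [102, 82, 84, 101, 144]]
7 580 [[104, 77, 79, 80, 77], [93, 105, 106, 105, 107], [105, 130, 106, 94, 84], [162, 88, 97, 89, 105]]
```

The plate is in the scanner and the tray is home; I handed the job in at about 29 s of the 72 s allowed. No step had to be redone.

**What I did:**
1. Gripped the pull bar and pulled the tray to its outer stop.
2. Pressed the plate with about 14 N and turned it about 42° to line up with the drier. I then slid it about 63 mm so it stuck out roughly 34 mm over the near (-x) rim.
3. Took it by its long edges, lifted it off and lowered it into the pocket until the force reading showed it touching the floor. Then I let go and backed off.
4. Pushed the tray in against its stop with the closed fingers and moved the arm clear.

**Last checks:**
- **Plate:** seen after release and before the tray was closed, it lay between the lips, roughly 1 mm off centre. Inside the closed case it cannot be seen, so its final position there is unchecked.
- **Tray:** the bar moved about 145 mm between the out and home pictures, and the tool stopped against the end stop with the force rising.
- **Robot:** the arm read no contact force after backing off.
- **Bottles, beaker and cap:** unchanged in the top view compared with the start.
- **Tape roll:** this check did not come out clean. The last pictures differ there in both views. I put this down to the arm hiding it in the top view and shading it in the other. It was unchanged in the picture just before I took the plate, and the fingertips stayed above it by plan, but I did not confirm it at the end.
- **Disagreement:** the two cameras gave the tray's position 2 to 4 mm apart. I placed the plate by its position relative to the pocket in each view.

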